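# Stack the spot plate and hold the loupe over its sample

### The arm

A 6-joint arm with a two-finger parallel gripper is mounted at the origin on the work surface. World frame = base frame: x ahead of the robot, y to its left, z up, the work surface at z = 0. Lengths are in m, angles in rad, forces in N, time in s.
With the tool pointing down it reaches from about 0.35 to 0.975 m from the base axis. Payload 7.1 kg.
Tool frame: the origin (TCP) lies at the very end of the fingers, on their centre line; the grasp point (between the pads) lies 19 mm behind it; z points along the fingers, y is the direction in which the jaws open and shut (so a half turn about z gives the same grasp; the last joint's range is limited). The gripper opens to 88 mm and grips with 3 to 60 N. Pads are 20 mm wide; open, the fingers measure 115 mm over their backs; the gripper's body (75 mm by 178 mm) begins 61 mm behind the grasp point.
Start: joints at [-1.186, 0.423, 1.63, -0, 1.089, -0.019], TCP at [0.246, -0.575, 0.223] pointing down, gripper open.
Joint ranges: [-3, 3], [-0.9, 2.11], [0.09, 2.58], [-1.31, 4.45], [0.11, 2.69], [-2.54, 2.54]. Speed limits (rad/s): [2.39, 2.39, 3.01, 3.14, 3.14, 3.14].

### API

Orientations are given as a unit quaternion [x, y, z, w].
In Python, from cell import ctrl gives the robot as it stands.
- The arm moves only by the tool step_arm, never from a script. Its argument "motion" is text: rows parted by semicolons, each of 4 numbers parted by spaces: the shift along the tool's x, y, z in mm, then the turn about the tool's z in degrees. In form: x y z roll; .... A call has 1 to 8 rows; each row is the pose to reach, as a shift and turn from the pose commanded when the call began, along the tool's axes at that moment; what a row does not reach only later rows make up. A row lasts 1/10 s, in which the tool goes at most 50 mm and 8.59 degrees, less where a joint would pass 70% of its speed; a pose out of reach is approached as far as the arm can. A call with a gripper value outside its range is refused whole. "grip" is the gripper command: -1 is shut, 1 is fully open, values between are in proportion, set as the call begins (left out, the last holds). The fingers move at their own pace and stop on an object; the grip force is fixed at half the most. Time passes only in rows, so rows that repeat a pose let the fingers close. It gives the time, the measured TCP pose, the force and the opening at its end, in the units of the state.
- ctrl.state(): the state, without advancing time (a new reading comes with each control period).
- ctrl.snapshot(name): name is "scene" or "top" or "wrist"; returns a dict with "image" (384x512x3 uint8, red, green, blue), "mtx" (3x3 intrinsics, pixels), "k1" (the pictures are not rectified: a ray, as slopes to the right and down, at radius r is drawn at 1 + k1 r^2 times it, then the intrinsics apply), "R" (3x3) and "t" (3): a world point X has camera coordinates R X + t; the wrist camera has in their place "T_tool_cam" (4x4, takes a point from camera to tool coordinates, whose origin is the TCP and whose axes are the flange's). Camera axes: x right, y down, z forward; pixel columns grow to the right and rows downward; lengths in m; the calibration is good to about 2 mm. A picture is of the moment at which its call begins: read the wrist's pose just before it. There is no depth.
- ctrl.close_job(): hands the job in, once; it reports no verdict.
The state is a dict: "clock": time; "joint_positions": joint angles; "dq": joint speeds; "joint_efforts": joint torques, N m; "eef_pos": TCP position; "eef_rot": TCP orientation; "contact_force": force on the tool from outside, world axes, zero at the start; "moment": the same for the moment, N m; "opening": finger opening in m.
Only numpy, scipy, OpenCV 4.12 (cv2) and the standard library are available. Lean on these libraries where they do the work, as an engineer would, in place of code of your own. Each camera call takes 0.05 s, during which the arm holds its last target. There are 200 camera calls.

### The job

Lay the green separator sheet squarely on the white spot plate that lies on the inspection stand, then lay the other spot plate, the one with the blue sample, on the sheet with its wells upward and its edges in line with the plate below. Then take the loupe by its orange handle and hold it level and still over the blue sample, the sample in the middle of the lens and the lens at the height shown by the red pointer; finish while still holding it there, with the loupe touching nothing but the gripper. Leave the red pointer at its setting, do not touch the spot plates with the loupe, and leave the bottle, the small jar and the dish where they are.

Things in the scene. Friction and masses are not known exactly. Their poses are not given: they have to be found in the camera images.
- stand: grey inspection stand, fixed. Origin: on the table under the middle of its pedestal. Pedestal 112 x 34 mm (x by y), top 14 mm above the table, with a 6 mm wide lip at each end (x = +-51 mm) that rises 5 mm more and keeps the lower plate in. A flat steel foot (44 x 50 mm, 8 mm high) at x = +135 mm carries an upright 8 mm steel post, its top 140 mm above the table, with the red pointer on it. z up.
- pointer_tip (a point): tip of the red focal-height pointer, a flat 4 mm thick, 6 mm wide finger that reaches from a 16 mm collar on the stand's post towards the pedestal; the tip is 99 mm from the stand's origin along the stand's +x, 84 to 119 mm above the table. Its height (middle of its thickness) is the height at which the middle of the lens is to be held. The collar slides stiffly on the post (about 4 N).
- lower_plate: white ceramic spot plate 88 x 50 x 12 mm (x, y, z) with six empty wells, loose, 0.13 kg, lying on the stand's pedestal with its long edges overhanging about 8 mm each side. Origin: centre of the underside; x along its length, z up.
- separator: green rigid plastic separator sheet 90 x 60 x 4 mm (x, y, z), loose, about 25 g. Origin: centre of the underside; x along its length, z up. At first it lies on one of two fixed blue rest blocks (80 x 36 mm, 14 mm high), its long edges overhanging about 12 mm each side, so that fingers may reach below it. It is 5 mm wider on each side than the spot plates. Either end may point either way when it is laid.
- sample_plate: white ceramic spot plate 88 x 50 x 12 mm (x, y, z) like the lower one, loose, about 0.13 kg, with a blue sample in one of its corner wells. Origin: centre of the underside; x along its length, z up. At first it lies on the other of the two blue rest blocks (14 mm high), long edges overhanging about 7 mm each side. Either end may point either way when it is stacked.
- sample_well (a point): the blue sample (12 mm disc) in the sample plate's corner well, on the plate's top face: 27 mm along its x, 11.5 mm along its y, 12 mm above its underside.
- loupe: hand loupe lying flat, loose, about 0.12 kg. Origin: on the underside under the lens centre; x points from handle to lens, z up. Black lens rim 66 mm outside diameter, 12 mm high (underside z = 0 to 12 mm); orange handle 18 mm wide and 20 mm high, from x = -40 to x = -135 mm. Centre of mass about 65 mm from the lens centre, in the handle.
- loupe_lens (a point): centre of the clear lens, in the middle of its rim's height, 6 mm above the loupe's underside.
- loupe_handle (a point): middle of the orange handle's grip, 80 mm from the lens centre, 10 mm above the loupe's underside.
- reagent_bottle: bystander: amber bottle with red cap, 72 mm diameter, 160 mm tall. Origin: centre of its underside.
- jar: bystander: small white-capped jar, 44 mm diameter, 50 mm tall. Origin: centre of its underside.
- dish: bystander: aluminium weighing dish, 52 mm diameter, 18 mm high. Origin: centre of its underside.

How it is judged:
By the outcome, as a careful person would: the job done as asked, in the order asked, and still so for the second after the job is handed in, while the arm keeps its last pose, push and grip.
It also fails if it takes over 64 s, if anything falls off the work surface, if the arm or the gripper's body presses on something with over 40 N, if the wrist force passes 120 N, or if a joint passes its speed limit or range.

## Working session

There is one attempt and no reset: what is moved stays moved. The work goes in short steps, Python scripts to look and compute and a tool call to move; the robot and the scene stay as the last step left them, time stands still between calls to the robot, and variables do not carry over. Pictures are saved under pics/ and viewed, about 8 in all and at most 12, crops included, and the job is handed in when it is done.

Besides the shell and the picture viewer there is one more tool, called after ">>>" by a JSON object that holds its "api" and its "payload", one argument or row to a line. step_arm: Moves the arm, as the interface text tells. Its arguments: {"type":"object","properties":{"motion":{"type":"string"},"grip":{"type":"number"}},"required":["motion"]}

```bash
mkdir -p pics; ls
python3 - <<'E'
from cell import ctrl
import cv2,numpy as np,pickle
s=ctrl.state();print(s)
d={}
for n in("scene","top"):
    d[n]=ctrl.snapshot(n);print(n,d[n]["mtx"].tolist(),d[n]["k1"],d[n]["R"].tolist(),d[n]["t"].tolist())
pickle.dump(d,open('s0.pkl','wb'))
cv2.imwrite('pics/top0.png',cv2.resize(d["top"]["image"][:,:,::-1],(800,600),interpolation=cv2.INTER_CUBIC))
cv2.imwrite('pics/scene0.png',cv2.resize(d["scene"]["image"][:,:,::-1],(800,600),interpolation=cv2.INTER_CUBIC))
E
```

```text
pics
{'clock': 0.0, 'joint_positions': array([-1.18602652e+00,  4.23825161e-01,  1.63070103e+00, -3.31415453e-05,
        1.08860547e+00, -1.89960723e-02]), 'dq': array([-0.00126878,  0.00023172,  0.00045208, -0.00089164,  0.00013635,
       -0.00112755]), 'joint_efforts': array([ 1.81372554e-03, -5.44610596e+01, -2.73670167e+01,  6.44923886e-02,
        2.28003185e-02, -1.09407472e-04]), 'eef_pos': array([ 0.24535741, -0.57420961,  0.22190716]), 'eef_rot': array([ 9.79688925e-01,  2.00521864e-01, -1.54379702e-04, -7.54001849e-04]), 'contact_force': array([-1.0223945 , -0.50702606, -1.00384263]), 'moment': array([-0.00706112,  0.04415267, -0.05445519]), 'opening': 0.08770889844950115}
scene [[463.05608555768515, 0.0, 240.31833797740074], [0.0, 463.05608555768515, 191.6222004024904], [0.0, 0.0, 1.0]] -0.1179857840216156 [[0.6396980786156928, 0.7686240711608747, 0.0018453854539231137], [0.6443642313763748, -0.5349691396206494, -0.5464455663433239], [-0.41902399160206166, 0.3507492792374987, -0.8374925895649767]] [-0.3140090538220201, -0.34890582475758836, 1.6035812678389738]
top [[399.6213207577041, 0.0, 258.8906724840115], [0.0, 399.6213207577041, 195.48139012050547], [0.0, 0.0, 1.0]] -0.06968933661401032 [[0.02561195264313951, -0.9996704975409444, 0.0017100374401394197], [-0.989615725688272, -0.02559629448045972, -0.14144096004815807], [0.1414381255259014, 0.001930299228275902, -0.9899452159552106]] [-0.060117152959895385, 0.5284674485139865, 0.9648444722696735]
```

View pics/top0.png

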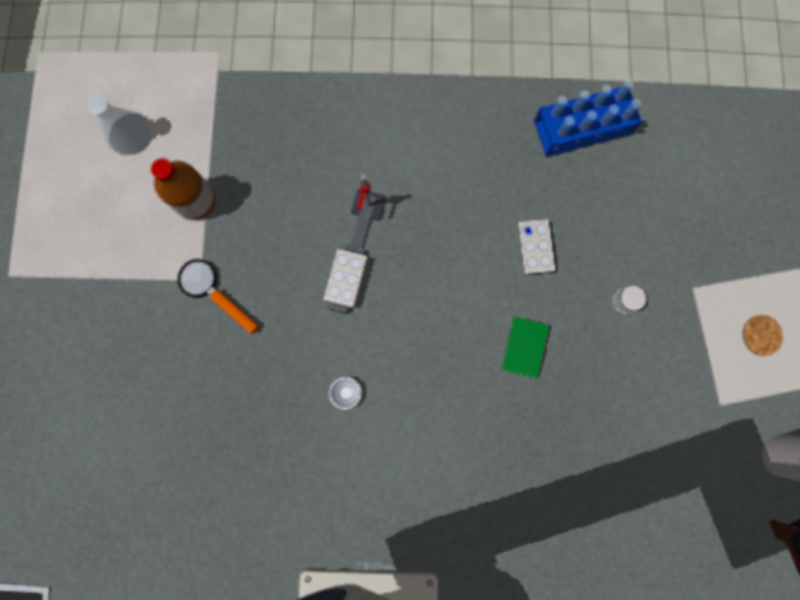

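View pics/scene0.png

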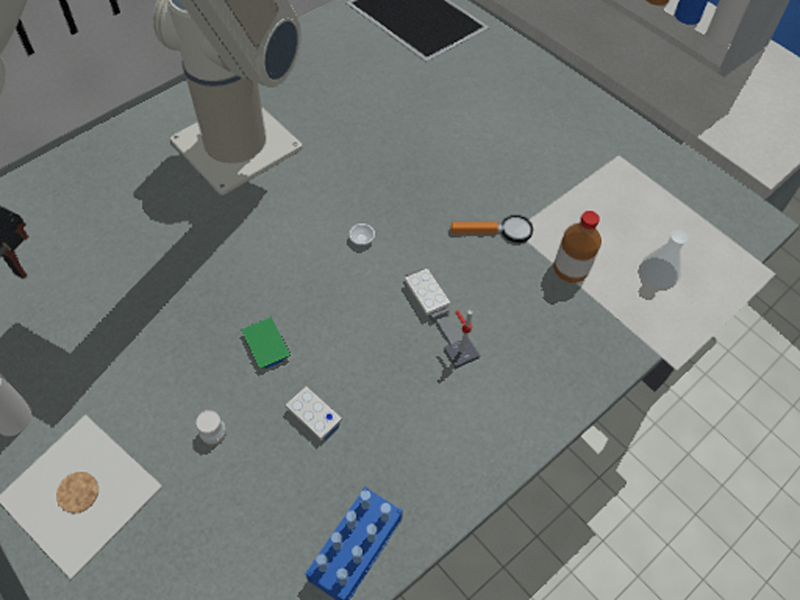

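```bash
cat > h.py <<'E'
import numpy as np,cv2,pickle
from scipy.spatial.transform import Rotation as Ro
from scipy.optimize import least_squares
def cam(s,st=None):
    if "R" in s: return np.array(s["R"]),np.array(s["t"])
    T=np.array(s["T_tool_cam"]);A=np.eye(4);A[:3,:3]=Ro.from_quat(st["eef_rot"]).as_matrix();A[:3,3]=st["eef_pos"]
    W=np.linalg.inv(A@T);return W[:3,:3],W[:3,3]
def rays(s,uv):
    K=np.array(s["mtx"]);d=(np.atleast_2d(uv)-K[:2,2])/[K[0,0],K[1,1]];p=d.copy()
    for _ in range(20): p=d/(1+s["k1"]*(p**2).sum(1,keepdims=True))
    return np.c_[p,np.ones(len(p))]
def world(s,uv,z,st=None):
    R,t=cam(s,st);r=rays(s,uv)@R;c=-R.T@t
    return c+r*((z-c[2])/r[:,2:])
def project(s,X,st=None):
    R,t=cam(s,st);c=np.atleast_2d(X)@R.T+t;p=c[:,:2]/c[:,2:];p=p*(1+s["k1"]*(p**2).sum(1,keepdims=True))
    K=np.array(s["mtx"]);return p*[K[0,0],K[1,1]]+K[:2,2]
def yaw(st):
    x=Ro.from_quat(st["eef_rot"]).as_matrix()[:,0];return np.degrees(np.arctan2(x[1],x[0]))
def plan(st,xyz,y=None,sym=180):
    "tool shift in mm and roll in deg to take the TCP to xyz with tool x at yaw y (mod sym)"
    M=Ro.from_quat(st["eef_rot"]).as_matrix();v=M.T@(np.array(xyz)-st["eef_pos"])*1e3
    r=0 if y is None else -((y-yaw(st)+sym/2)%sym-sym/2)
    return np.round(v,1),round(r,1)
def rectpose(P):
    "centre, yaw (mod 180) and sides of corners (long edge = x)"
    (c,(w,h),a)=cv2.minAreaRect((P[:,:2]*1e3).astype(np.float32))
    if w<h: w,h,a=h,w,a+90
    return np.round(c,1),round((a+90)%180-90,1),round(w,1),round(h,1)
def shot(ctrl,name,out=None,crop=None,f=1.5625):
    st=ctrl.state();s=ctrl.snapshot(name)
    if out: 
        im=s["image"][:,:,::-1]
        if crop: x,y,w,h=crop;im=im[y:y+h,x:x+w]
        cv2.imwrite('pics/'+out,cv2.resize(np.ascontiguousarray(im),None,fx=f,fy=f,interpolation=cv2.INTER_CUBIC))
    return s,st
E
python3 - <<'E'
from h import *
d=pickle.load(open('s0.pkl','rb'));s=d['top']
def W(p,z): return world(s,np.array(p)/1.5625,z)
print('sheet',rectpose(W([(513,318),(549,323),(540,377),(503,370)],.018)))
print('sample',rectpose(W([(520,221),(548,219),(554,271),(527,274)],.026)),W([(528,230)],.026))
print('lower',rectpose(W([(336,249),(368,255),(355,307),(324,300)],.026)))
print('loupe lens',W([(198,278)],.008),'handle end',W([(255,328)],.02), 'start',W([(213,291)],.02))
print('post top',W([(364,180)],.14),'dish',W([(346,393)],.018),'jar',W([(633,298)],.05),'bottle cap',W([(163,169)],.16))
E
```

```text
sheet (array([ 470.5, -246.1]), -9.7, 90.0, 61.0)
sample (array([ 636.5, -263.9]), 7.2, 90.2, 47.2) [[ 0.66323667 -0.24811523  0.026     ]]
lower (array([575.5,  50.8]), -11.3, 88.7, 53.8)
loupe lens [[0.57156494 0.30078528 0.008     ]] handle end [[0.48887801 0.19645053 0.02      ]] start [[0.54824058 0.26996348 0.02      ]]
post top [[0.70201165 0.01835555 0.14      ]] dish [[0.38803683 0.04395599 0.018     ]] jar [[ 0.54960215 -0.41267851  0.05      ]] bottle cap [[0.70614749 0.31417757 0.16      ]]
```

Run:
```python
from cell import ctrl
from h import *
st=ctrl.state();print(plan(st,(.52,-.25,.25),-10))
```

```text
(array([ 379.9, -190.3,  -27.7]), np.float64(33.1))
```

>>> {"api": "step_arm", "payload": {
  "motion": "45 -22 -4 4; 90 -45 -8 8; 138 -69 -12 14; 186 -92 -16 20; 232 -115 -20 26; 278 -138 -24 30; 320 -160 -28 33; 340 -170 -28 33",
  "grip": 1
}}

```text
clock: 0.9
eef_pos: [0.4931, -0.2822, 0.251]
eef_rot: [0.996, -0.086, 0.0, -0.0]
contact_force: [0.5, -0.5, -0.2]
opening: 0.0878
```

Run:
```python
from cell import ctrl
from h import *
s,st=shot(ctrl,"wrist","w1.png");pickle.dump((s,st),open('w1.pkl','wb'));print(st["eef_pos"],yaw(st),s["mtx"],s["T_tool_cam"],s["k1"],st["dq"].round(2))
```

```text
[ 0.4931222  -0.28216739  0.25098317] -9.845870738402525 [[297.80086262   0.         253.1454739 ]
 [  0.         297.80086262 194.66695733]
 [  0.           0.           1.        ]] [[-2.05036562e-04 -9.58222609e-01 -2.86023409e-01  7.86875024e-02]
 [ 9.99998931e-01 -6.10589868e-04  1.32871877e-03 -1.36269346e-03]
 [-1.44785137e-03 -2.86022831e-01  9.58221709e-01 -1.62019155e-01]
 [ 0.00000000e+00  0.00000000e+00  0.00000000e+00  1.00000000e+00]] -0.03858084010574901 [ 0.52  0.07 -0.11 -0.02  0.04  0.47]
```

View pics/w1.png

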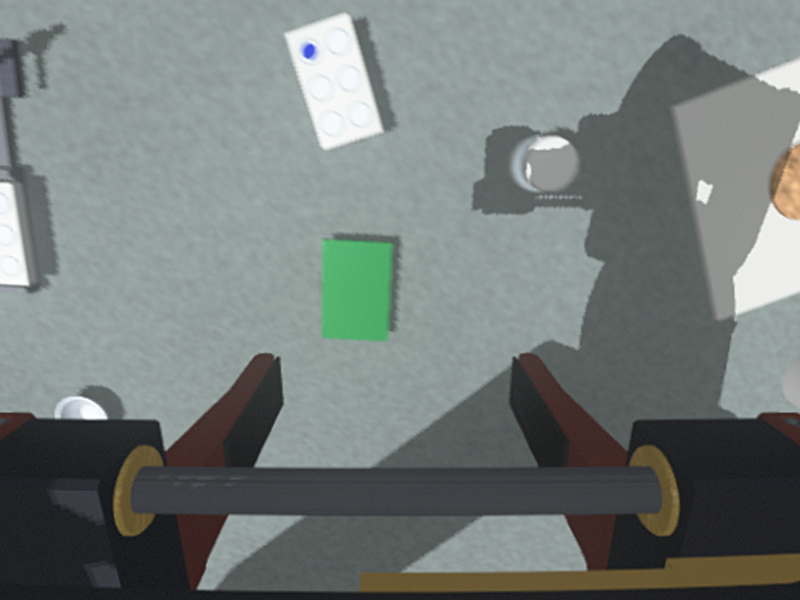

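The wrist view shows the green sheet, with corners (323,238), (393,242), (388,341) and (322,338), and the sample plate, with corners (285,32), (349,12), (384,132) and (325,151) and the sample at (309,50).

```bash
cat >> h.py <<'E'
def green(s,st,z=.018):
    im=s["image"].astype(int);m=((im[:,:,1]>im[:,:,0]+40)&(im[:,:,1]>im[:,:,2]+25)).astype(np.uint8)
    c=max(cv2.findContours(m,cv2.RETR_EXTERNAL,cv2.CHAIN_APPROX_NONE)[0],key=cv2.contourArea)[:,0].astype(float)
    return rectpose(world(s,c,z,st))
E
python3 - <<'E'
from cell import ctrl
from h import *
s,st=pickle.load(open('w1.pkl','rb'))
print(green(s,st),green(pickle.load(open('s0.pkl','rb'))['top'],None),green(pickle.load(open('s0.pkl','rb'))['scene'],None))
W=lambda p,z:world(s,(np.array(p)+.5)/1.5625-.5,z,st)
P=W([(285,32),(349,12),(384,132),(325,151)],.026);print(rectpose(P),W([(309,50)],.026))
P=W([(323,238),(393,242),(388,341),(322,338)],.018);print(rectpose(P))
st=ctrl.state();print(st["eef_pos"],plan(st,(.45,-.25,.1),-10))
E
```

```text
(array([ 472.7, -241.8]), -12.8, 90.6, 61.4) (array([ 470.3, -243.8]), -12.7, 90.1, 60.7) (array([ 471.9, -245.1]), -12.9, 89.9, 58.1)
(array([ 639.5, -260. ]), 7.0, 89.9, 50.1) [[ 0.66577373 -0.24476299  0.026     ]]
(array([ 472.5, -242.6]), -13.0, 90.9, 59.9)
[ 0.49508174 -0.28002026  0.25091252] (array([-49.7, -21.7, 150.9]), np.float64(0.3))
```

>>> {"api": "step_arm", "payload": {
  "motion": "-25 -10 35 1; -48 -21 75 2; -68 -29 120 3; -76 -31 155 3; -76 -31 160 3; -76 -31 160 3"
}}

```text
clock: 1.55
eef_pos: [0.4219, -0.2414, 0.0904]
eef_rot: [0.994, -0.112, -0.001, -0.0]
contact_force: [-0.1, 0.1, 0.4]
opening: 0.0879
```

Run:
```python
from cell import ctrl
from h import *
s,st=shot(ctrl,"wrist","w2.png",f=1);print(st["eef_pos"],yaw(st),st["dq"].round(2))
g=green(s,st);print(g)
print(plan(st,(*g[0]/1e3,.006),g[1]))
```

```text
[ 0.42187901 -0.24142366  0.09036386] -12.874464658391387 [ 0.   -0.04 -0.04  0.    0.01  0.  ]
(array([ 471.2, -243.2]), -13.1, 89.2, 59.8)
(array([48.6, -9.2, 84.3]), np.float64(0.2))
```

View pics/w2.png

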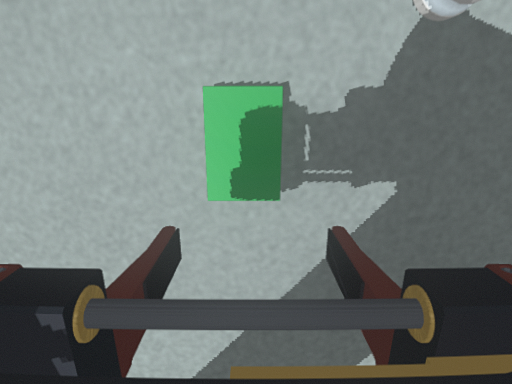

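>>> {"api": "step_arm", "payload": {
  "motion": "25 -5 10 0; 48 -9 40 0; 49 -9 70 0; 49 -9 82 0; 49 -9 84 0; 49 -9 84 0"
}}

```text
clock: 2.2
eef_pos: [0.4721, -0.2438, 0.0077]
eef_rot: [0.994, -0.112, 0.0, 0.0]
contact_force: [-0.6, -0.9, -0.5]
opening: 0.0881
```

>>> {"api": "step_arm", "payload": {
  "motion": "0 0 0 0; 0 0 0 0; 0 0 0 0; 0 0 0 0; 0 0 0 0; 0 0 0 0; 0 0 0 0",
  "grip": -1
}}

```text
clock: 2.9
eef_pos: [0.4719, -0.2436, 0.0072]
eef_rot: [0.994, -0.112, 0.0, 0.0]
contact_force: [-0.9, 0.5, 6.3]
opening: 0.0593
```

>>> {"api": "step_arm", "payload": {
  "motion": "0 0 -5 0; 0 0 -20 0; 0 0 -45 0; 0 0 -75 0; 0 0 -95 0; 0 0 -100 0"
}}

```text
clock: 3.5
eef_pos: [0.4731, -0.2441, 0.1097]
eef_rot: [0.994, -0.112, 0.002, 0.001]
contact_force: [0.3, 0.5, 0.0]
opening: 0.0592
```

Run:
```python
from cell import ctrl
from h import *
s,st=shot(ctrl,"wrist","w3.png",f=1);print(st["eef_pos"],yaw(st),st["opening"])
g=green(s,st,st["eef_pos"][2]+.012);print(g)
print(plan(st,(.53,.06,.12),-13))
```

```text
[ 0.47306342 -0.24408132  0.10972398] -12.859058709306513 0.0591728754603143
(array([ 480.1, -244.5]), -13.0, 74.8, 59.2)
(array([ -12.1, -309.1,  -10.7]), np.float64(0.1))
```

>>> {"api": "step_arm", "payload": {
  "motion": "0 -20 -5 0; -3 -60 -10 0; -6 -105 -15 0; -12 -150 -20 0; -20 -195 -20 0; -30 -240 -20 0; -40 -280 -20 0; -52 -305 -20 0"
}}

```text
clock: 4.35
eef_pos: [0.4884, 0.068, 0.1259]
eef_rot: [0.994, -0.111, -0.0, -0.0]
contact_force: [1.0, 0.2, -0.9]
opening: 0.0593
```

>>> {"api": "step_arm", "payload": {
  "motion": "-8 -5 0 0; -10 -6 0 0; -10 -6 0 0"
}}

```text
clock: 4.65
eef_pos: [0.4799, 0.073, 0.1263]
eef_rot: [0.994, -0.112, -0.001, 0.0]
contact_force: [-0.3, -0.3, -0.0]
opening: 0.0597
```

Run:
```python
from cell import ctrl
from h import *
s,st=shot(ctrl,"wrist","w4.png",crop=(100,0,300,230),f=2.6);print(st["eef_pos"],yaw(st),st["opening"],st["dq"].round(2))
pickle.dump((s,st),open('w4.pkl','wb'))
```

```text
[0.47985954 0.07296627 0.12627042] -12.865705649852645 0.059698205699842584 [-0.02  0.   -0.01 -0.   -0.   -0.  ]
```

View pics/w4.png

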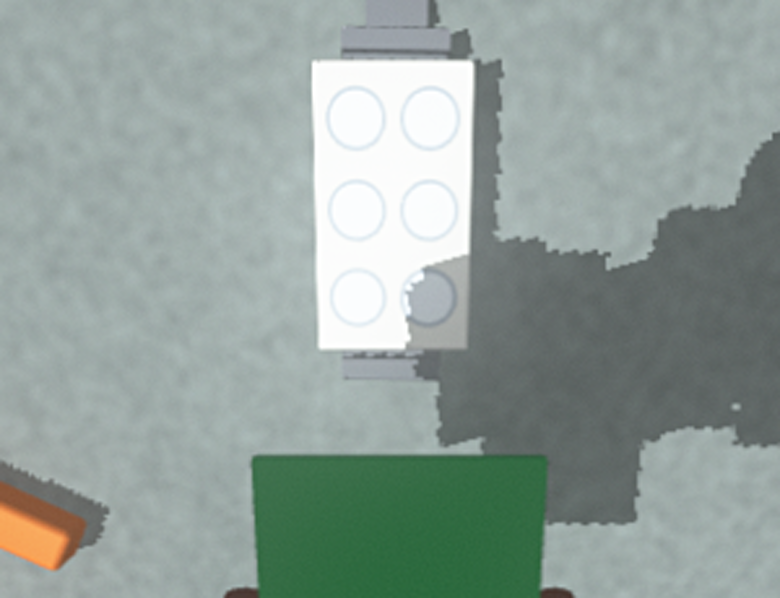

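The crop shows the lower plate with corners (312,61), (474,61), (468,349) and (319,349). The far edge of the held sheet runs from (252,456) to (547,456).

Run:
```python
from h import *
s,st=pickle.load(open('w4.pkl','rb'))
W=lambda p,z:world(s,(np.array(p)+.5)/2.6-.5+[100,0],z,st)
P=W([(312,61),(474,61),(468,349),(319,349)],.026);g=rectpose(P);print(g)
Q=W([(252,456),(547,456)],st["eef_pos"][2]+.0108);print(Q)
M=Ro.from_quat(st["eef_rot"]).as_matrix();print('sheet edge in tool',(Q-st["eef_pos"])@M*1e3)
print('lips',(W([(343,366),(345,28),(447,28)],.019)))
print(plan(st,(*g[0]/1e3,.06),g[1]))
# well centres
w=W([(357,118),(430,118),(357,210),(429,210),(358,297),(429,297)],.026);print(w.mean(0),np.degrees(np.arctan2(*(w[0]+w[1]-w[4]-w[5])[[1,0]])))
d=pickle.load(open('s0.pkl','rb'))['top']
```

```text
(array([576.8,  53.6]), -12.9, 87.0, 49.7)
[[0.52972508 0.09292072 0.13707042]
 [0.5165408  0.03536922 0.13707042]]
sheet edge in tool [[ 44.16024339 -30.55063316 -10.85930896]
 [ 44.12175626  28.49171214 -10.82526525]]
lips [[0.53200353 0.08178792 0.019     ]
 [0.63320614 0.05603952 0.019     ]
 [0.62616454 0.02518648 0.019     ]]
(array([98.9, -2.7, 66.2]), np.float64(0.0))
[0.57706527 0.05355635 0.026     ] -12.981296285977631
```

>>> {"api": "step_arm", "payload": {
  "motion": "20 0 10 0; 55 -1 30 0; 85 -2 55 0; 100 -2 75 0; 100 -2 88 0; 100 -2 96 0; 100 -2 100 0; 100 -2 100 0"
}}

```text
clock: 5.5
eef_pos: [0.5774, 0.0532, 0.0267]
eef_rot: [0.994, -0.112, -0.0, 0.0]
contact_force: [0.1, -0.0, -0.7]
opening: 0.0594
```

Run:
```python
from cell import ctrl
from h import *
s,st=shot(ctrl,"wrist","w5.png",crop=(130,60,260,200),f=3);print(st["eef_pos"],yaw(st),st["opening"],st["dq"].round(2),st["contact_force"])
pickle.dump((s,st),open('w5.pkl','wb'))
```

```text
[0.57743673 0.05324108 0.02665277] -12.866717699884044 0.05940832566969255 [ 0.01 -0.02 -0.01  0.    0.01 -0.  ] [ 0.13660207 -0.02209702 -0.65695144]
```

View pics/w5.png

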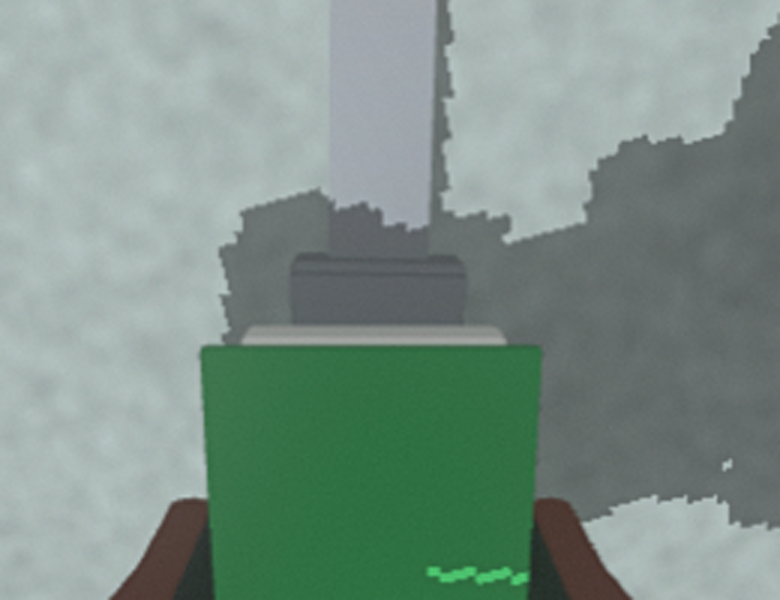

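Run:
```python
from h import *
s,st=pickle.load(open('w5.pkl','rb'))
M=Ro.from_quat(st["eef_rot"]).as_matrix();z=st["eef_pos"][2]
W=lambda p,z:(world(s,(np.array(p)+.5)/3-.5+[130,60],z,st)-st["eef_pos"])@M*1e3
print('sheet',W([(201,347),(542,347)],z+.0108))
print('plate bottom',W([(244,327),(505,327)],.014),W([(240,340),(509,340)],.022))
print('lip',W([(292,262),(465,262)],.019))
```

```text
sheet [[ 44.0212716  -30.53320446 -10.84851765]
 [ 43.98704356  28.63136568 -10.83304333]]
plate bottom [[ 42.71701468 -26.27006172  12.60657468]
 [ 42.69026441  25.67633697  12.62015807]] [[ 41.84053034 -25.99256893   4.60745068]
 [ 41.81257096  25.30908031   4.62086689]]
lip [[ 56.26013496 -15.9658662    7.59678887]
 [ 56.2498826   16.79201392   7.60534858]]
```

>>> {"api": "step_arm", "payload": {
  "motion": "0 0.5 2 0; 0 0.5 4 0; 0 0.5 6 0; 0 0.5 6.7 0; 0 0.5 6.7 0"
}}

```text
clock: 6.05
eef_pos: [0.5782, 0.0529, 0.0199]
eef_rot: [0.994, -0.112, -0.0, 0.0]
contact_force: [-0.1, -0.2, -0.7]
opening: 0.0598
```

>>> {"api": "step_arm", "payload": {
  "motion": "0 0 0 0; 0 0 0 0; 0 0 0 0; 0 0 0 0",
  "grip": 1
}}

```text
clock: 6.45
eef_pos: [0.5783, 0.0528, 0.02]
eef_rot: [0.994, -0.112, 0.0, -0.0]
contact_force: [0.5, -0.1, -0.8]
opening: 0.0869
```

>>> {"api": "step_arm", "payload": {
  "motion": "0 0 -10 0; 0 0 -35 0; -20 0 -70 0; -50 0 -110 0; -75 0 -125 0; -85 0 -130 0; -85 0 -130 0"
}}

```text
clock: 7.15
eef_pos: [0.495, 0.072, 0.1509]
eef_rot: [0.994, -0.112, 0.001, -0.0]
contact_force: [0.8, 0.4, 0.3]
opening: 0.0875
```

Run:
```python
from cell import ctrl
from h import *
s,st=shot(ctrl,"wrist","w6.png",crop=(100,0,300,230),f=2.6);print(st["eef_pos"],yaw(st),st["opening"],st["dq"].round(2),st["contact_force"])
pickle.dump((s,st),open('w6.pkl','wb'))
print(green(s,st,.030))
g=green(*shot(ctrl,"scene"),.030);print(g)
print(plan(st,(.60,-.265,.12),7))
```

```text
[0.49501201 0.07199918 0.15093886] -12.822942864527953 0.08754718243116641 [-0.01  0.05 -0.03 -0.   -0.02 -0.01] [0.80803868 0.44527577 0.32809506]
(array([577.6,  53.9]), -12.8, 89.9, 60.0)
(array([577.8,  52.3]), -13.1, 90.8, 60.7)
(array([177.1, 305.3,  31. ]), np.float64(-19.8))
```

View pics/w6.png

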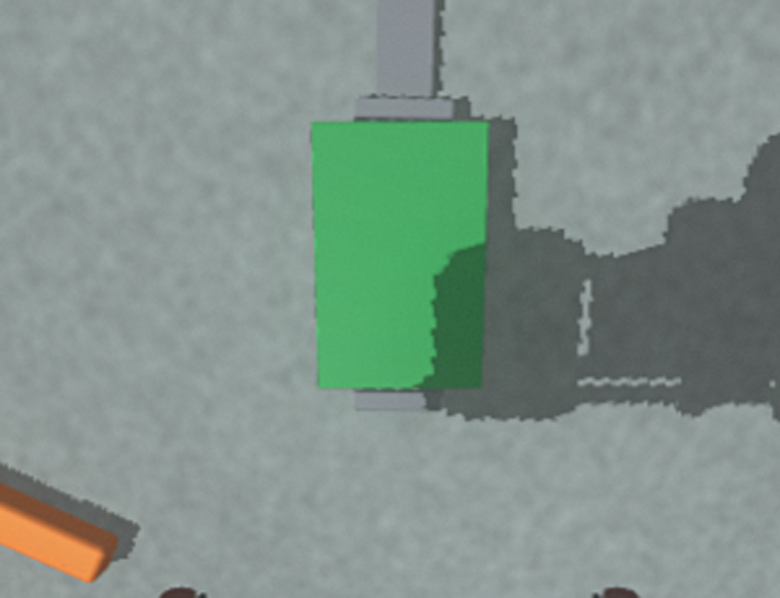

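>>> {"api": "step_arm", "payload": {
  "motion": "20 35 0 0; 43 75 0 -3; 66 115 5 -7; 90 155 10 -11; 113 195 20 -15; 136 235 30 -18; 155 275 40 -20; 165 300 45 -20"
}}

```text
clock: 8.05
eef_pos: [0.59, -0.2612, 0.1021]
eef_rot: [0.998, 0.062, -0.001, -0.0]
contact_force: [0.2, 0.4, -0.5]
opening: 0.0876
```

>>> {"api": "step_arm", "payload": {
  "motion": "0 4 0 0; 0 5 0 0; 0 5 0 0"
}}

```text
clock: 8.35
eef_pos: [0.5899, -0.2617, 0.1042]
eef_rot: [0.998, 0.062, -0.001, -0.0]
contact_force: [-1.0, -0.1, -0.0]
opening: 0.0877
```

Run:
```python
from cell import ctrl
from h import *
s,st=shot(ctrl,"wrist","w7.png",crop=(130,0,240,180),f=3.3);print(st["eef_pos"],yaw(st),st["opening"],st["dq"].round(2),st["contact_force"])
pickle.dump((s,st),open('w7.pkl','wb'))
```

```text
[ 0.5898878  -0.26168054  0.10419123] 7.1460695811974 0.08768333206015125 [ 0.01 -0.02  0.01 -0.   -0.   -0.  ] [-0.98283533 -0.10988132 -0.01365171]
```

View pics/w7.png

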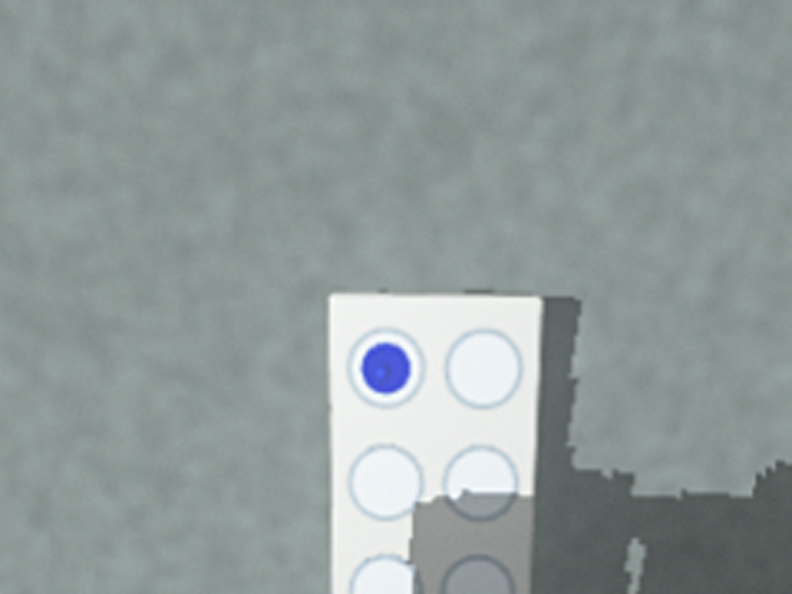

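Run:
```python
from h import *
s,st=pickle.load(open('w7.pkl','rb'))
W=lambda p,z:world(s,(np.array(p)+.5)/3.3-.5+[130,0],z,st)
w=W([(386,368),(484,369),(386,482),(481,483)],.026);a=np.degrees(np.arctan2(*(w[0]+w[1]-w[2]-w[3])[[1,0]]))
c=W([(329,294),(541,297),(333,594),(531,594)],.026)
e=(c[0]+c[1])/2;y=np.degrees(np.arctan2(*(c[0]-c[1])[[1,0]]))-90
le=c[0]-c[2];re=c[1]-c[3]
print('yaws',a,y,[np.degrees(np.arctan2(v[1],v[0])) for v in(le,re)])
Y=7.0;u=np.array([np.cos(np.radians(Y)),np.sin(np.radians(Y)),0])
cc=e-.044*u;print('centre by edge',cc,'by mid wells',(w[2]+w[3])/2,w)
print(np.linalg.norm(c[0]-c[1]))
print(plan(st,(*cc[:2],.017),Y))
```

```text
yaws 6.788294902591551 6.4067664697216316 [np.float64(6.693996722844772), np.float64(7.218591948855852)]
centre by edge [ 0.63756677 -0.26098188  0.026     ] by mid wells [ 0.63829013 -0.26093751  0.026     ] [[ 0.6636244  -0.24627219  0.026     ]
 [ 0.66628397 -0.26925489  0.026     ]
 [ 0.63697167 -0.24944787  0.026     ]
 [ 0.63960858 -0.27242716  0.026     ]]
0.049139119603018463
(array([47.5,  5.3, 87.1]), np.float64(0.1))
```

>>> {"api": "step_arm", "payload": {
  "motion": "20 3 10 0.3; 44 6 35 0.3; 48.5 6 62 0.3; 48.5 6 80 0.3; 48.5 6 87 0.3; 48.5 6 87 0.3; 48.5 6 87 0.3"
}}

```text
clock: 9.1
eef_pos: [0.6392, -0.2624, 0.0189]
eef_rot: [0.998, 0.06, 0.0, 0.0]
contact_force: [0.4, 1.1, 0.2]
opening: 0.0876
```

>>> {"api": "step_arm", "payload": {
  "motion": "0 0 0 0; 0 0 0 0; 0 0 0 0; 0 0 0 0; 0 0 0 0; 0 0 0 0; 0 0 0 0; 0 0 0 0",
  "grip": -1
}}

```text
clock: 9.9
eef_pos: [0.639, -0.2624, 0.0181]
eef_rot: [0.998, 0.06, -0.0, -0.0]
contact_force: [-0.2, -0.3, 3.0]
opening: 0.0494
```

>>> {"api": "step_arm", "payload": {
  "motion": "0 0 -5 0; 0 0 -20 0; 0 0 -45 0; 0 0 -75 0; 0 0 -100 0; -10 -15 -110 2; -20 -40 -110 5"
}}

```text
clock: 10.6
eef_pos: [0.6159, -0.2263, 0.1315]
eef_rot: [1.0, 0.014, 0.003, 0.001]
contact_force: [-0.6, 0.6, -1.1]
opening: 0.0496
```

Run:
```python
from cell import ctrl
from h import *
st=ctrl.state();print(st["eef_pos"],yaw(st),st["opening"]);print(plan(st,(.483,.074,.13),-12.85))
```

```text
[ 0.61592622 -0.22633288  0.13147947] 1.6580086881741873 0.049552699425559475
(array([-1.242e+02, -3.041e+02,  1.000e-01]), np.float64(14.5))
```

>>> {"api": "step_arm", "payload": {
  "motion": "-15 -38 0 2; -32 -80 0 4; -50 -125 0 7; -68 -168 0 9; -86 -210 0 11; -104 -250 0 13; -116 -285 0 14.2; -124 -300 0 14.2"
}}

```text
clock: 11.4
eef_pos: [0.4798, 0.0733, 0.129]
eef_rot: [0.994, -0.107, 0.0, -0.0]
contact_force: [-0.7, -1.6, -1.3]
opening: 0.0497
```

>>> {"api": "step_arm", "payload": {
  "motion": "0 0 0 0; 0 0 0 0; 0 0 0 0"
}}

```text
clock: 11.7
eef_pos: [0.4816, 0.0703, 0.1285]
eef_rot: [0.994, -0.108, 0.001, -0.0]
contact_force: [0.0, -0.7, -1.5]
opening: 0.0498
```

Run:
```python
from cell import ctrl
from h import *
s,st=shot(ctrl,"wrist","w8.png",crop=(120,0,260,230),f=2.6);print(st["eef_pos"],yaw(st),st["opening"],st["dq"].round(2),st["contact_force"])
pickle.dump((s,st),open('w8.pkl','wb'))
# sheet only (may touch nothing else green)
g=green(s,st,.030);print(g,plan(st,(*g[0]/1e3,.05),g[1]))
```

```text
[0.48162557 0.07025121 0.12849313] -12.403240814738286 0.04984333321175827 [-0.01  0.01 -0.   -0.   -0.    0.  ] [ 0.04272371 -0.65755744 -1.52176244]
(array([577.2,  54. ]), -12.8, 89.7, 60.1) (array([96.7, -4.6, 78.6]), np.float64(0.4))
```

View pics/w8.png

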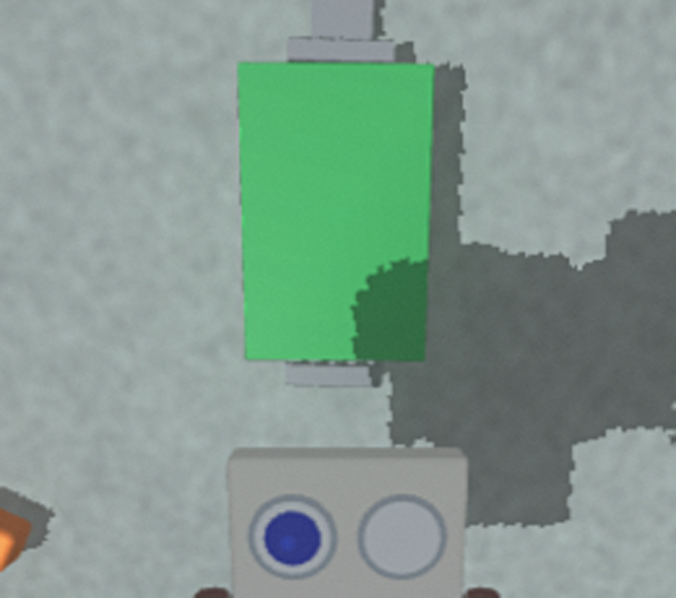

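Run:
```python
from h import *
s,st=pickle.load(open('w8.pkl','rb'));M=Ro.from_quat(st["eef_rot"]).as_matrix();z=st["eef_pos"][2]
W=lambda p,z:(world(s,(np.array(p)+.5)/2.6-.5+[120,0],z,st)-st["eef_pos"])@M*1e3
print(W([(230,459),(466,459),(293,537),(402,537)],z+.0079))
print('bottom edge',W([(234,449),(464,449)],z-.0041))
```

```text
[[ 42.84555848 -25.02886281  -7.84081908]
 [ 42.82370611  23.17041284  -7.85498385]
 [ 26.0340564  -12.4940898   -7.86483869]
 [ 26.02071697  10.42369333  -7.87157732]]
bottom edge [[ 42.30690957 -25.89752783   4.15879324]
 [ 42.28524501  24.54262463   4.14397137]]
```

Run:
```python
from cell import ctrl
from h import *
st=ctrl.state();print(plan(st,(.5774,.0525,.044),-12.9))
```

```text
(array([97.3, -3.4, 84.4]), np.float64(0.5))
```

>>> {"api": "step_arm", "payload": {
  "motion": "20 -1 10 0.5; 55 -2 30 0.5; 85 -3 50 0.5; 97 -3.4 68 0.5; 97 -3.4 78 0.5; 97 -3.4 83 0.5; 97 -3.4 83 0.5; 97 -3.4 83 0.5"
}}

```text
clock: 12.55
eef_pos: [0.5758, 0.0534, 0.0456]
eef_rot: [0.994, -0.112, 0.0, -0.0]
contact_force: [0.1, 0.2, -2.1]
opening: 0.0493
```

Run:
```python
from cell import ctrl
from h import *
s,st=shot(ctrl,"wrist","w9.png",crop=(130,60,260,200),f=3);print(st["eef_pos"],yaw(st),st["opening"],st["dq"].round(2))
print(plan(st,(.5774,.0525,.035),-12.9))
pickle.dump((s,st),open('w9.pkl','wb'))
```

```text
[0.57582525 0.05342318 0.04556054] -12.861866823017191 0.049338482078606354 [ 0.   -0.01 -0.01  0.    0.    0.  ]
(array([ 1.7,  0.5, 10.6]), np.float64(0.0))
```

View pics/w9.png

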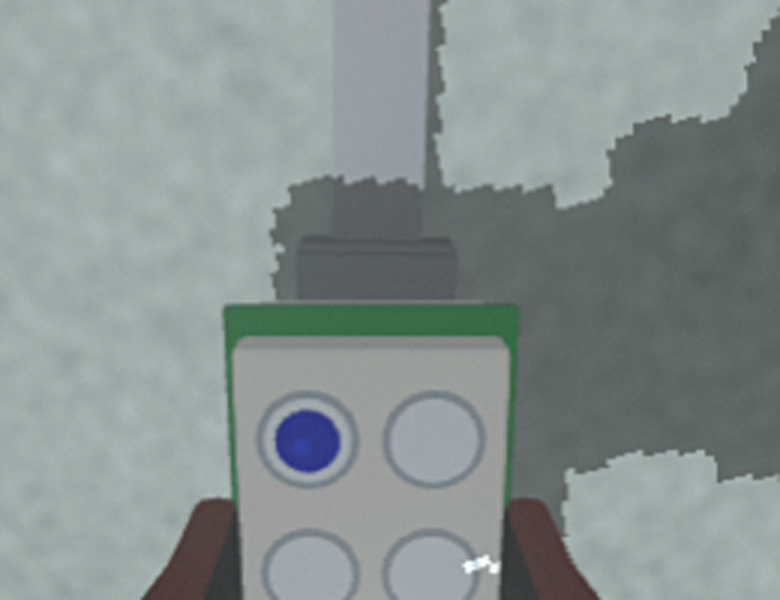

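Run:
```python
from h import *
s,st=pickle.load(open('w9.pkl','rb'));M=Ro.from_quat(st["eef_rot"]).as_matrix();z=st["eef_pos"][2]
W=lambda p,z:(world(s,(np.array(p)+.5)/3-.5+[130,60],z,st)-st["eef_pos"])@M*1e3
print('sheet top/bot',W([(223,308),(519,308)],.030)[:,:2],W([(223,304),(519,304)],.026)[:,:2])
print('samplate',W([(232,348),(511,348)],z+.0079)[:,:2],W([(236,338),(506,338)],z-.0041)[:,:2],'wells',W([(308,441),(434,440)],z+.0079)[:,:2])
```

```text
sheet top/bot [[ 46.00526313 -30.76872565]
 [ 45.9784815   28.79269834]] [[ 46.10211586 -31.39313471]
 [ 46.07515615  29.43332486]]
samplate [[ 43.1566823  -25.61942714]
 [ 43.13142094  23.72402989]] [[ 42.3408027  -26.66303298]
 [ 42.31523617  24.63820498]] wells [[ 25.78459891 -12.52397745]
 [ 25.96164692  10.43773634]]
```

>>> {"api": "step_arm", "payload": {
  "motion": "1 0.3 3 0; 1.5 0.3 6 0; 1.5 0.3 8.5 0; 1.5 0.3 10.5 0; 1.5 0.3 11.2 0; 1.5 0.3 11.2 0; 1.5 0.3 11.2 0"
}}

```text
clock: 13.3
eef_pos: [0.5776, 0.0528, 0.0341]
eef_rot: [0.994, -0.112, -0.0, -0.0]
contact_force: [-2.2, 0.7, 4.9]
opening: 0.0497
```

Run:
```python
from cell import ctrl
from h import *
st=ctrl.state();print(st["eef_pos"],yaw(st),st["contact_force"])
```

```text
[0.57761149 0.05283857 0.03409722] -12.8626108685085 [-2.24678747  0.6507211   4.86437481]
```

Contact is light at the expected height. I'll release the plate, retreat and check the stack.

>>> {"api": "step_arm", "payload": {
  "motion": "0 0 0 0; 0 0 0 0; 0 0 0 0; 0 0 0 0",
  "grip": 1
}}

```text
clock: 13.7
eef_pos: [0.5777, 0.0528, 0.0337]
eef_rot: [0.994, -0.112, 0.0, -0.0]
contact_force: [-0.1, 0.2, -0.7]
opening: 0.0783
```

>>> {"api": "step_arm", "payload": {
  "motion": "0 0 -10 0; 0 0 -35 0; -20 0 -70 0; -50 0 -110 0; -75 0 -125 0; -75 0 -130 0; -75 0 -130 0"
}}

```text
clock: 14.4
eef_pos: [0.5056, 0.0696, 0.1652]
eef_rot: [0.994, -0.112, 0.002, -0.0]
contact_force: [0.5, -0.1, 0.6]
opening: 0.0878
```

Run:
```python
from cell import ctrl
from h import *
s,st=shot(ctrl,"wrist",None);print(st["eef_pos"],yaw(st),st["dq"].round(2))
s2,_=shot(ctrl,"scene");t2,_=shot(ctrl,"top")
pickle.dump((s,st,s2,t2),open('w10.pkl','wb'))
a=cv2.resize(s["image"][0:230,100:330],(460,460),interpolation=cv2.INTER_CUBIC)
c=project(s2,[[.62,.04,.06]])[0].astype(int);print(c)
b=cv2.resize(s2["image"][c[1]-32:c[1]+28,c[0]-28:c[0]+15],(330,460),interpolation=cv2.INTER_CUBIC)
cv2.imwrite('pics/w10.png',np.hstack([a,b])[:,:,::-1])
print(plan(st,(.52,.235,.2),None))
```

```text
[0.5056484  0.06962623 0.16517438] -12.836001777677433 [-0.01  0.05 -0.01 -0.   -0.02  0.  ]
[280 190]
(array([ -22.6, -164.5,  -34.7]), 0)
```

View pics/w10.png

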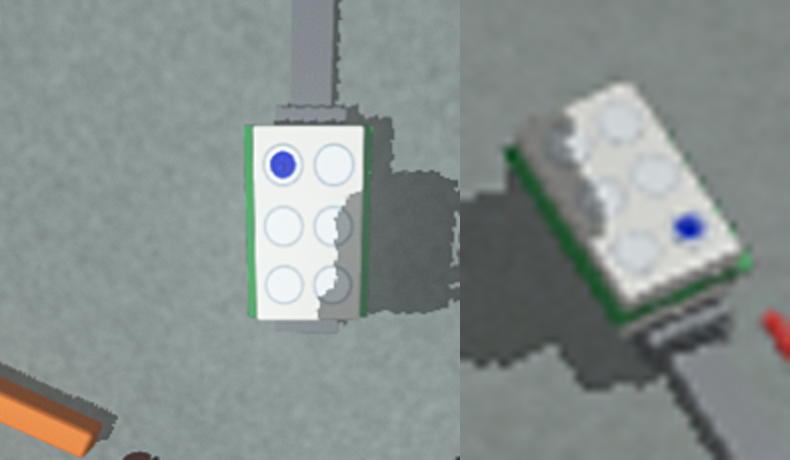

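The sample plate lies square on the sheet, with green borders even on both sides. The sample is at (283,165) in the 2x wrist crop, and the pointer end is visible at the right of the scene crop. Next I'll locate the sample, pointer and loupe in code.

```bash
cat >> h.py <<'E'
def comps(s,kind):
    im=s["image"].astype(int);r,g,b=im[:,:,0],im[:,:,1],im[:,:,2]
    m={'red':(r>90)&(g<.35*r)&(b<.4*r),'orange':(r>110)&(g>.4*r)&(g<.68*r)&(b<.4*r),'blue':(b>100)&(r<.65*b)&(g<.65*b)}[kind].astype(np.uint8)
    n,L,S,C=cv2.connectedComponentsWithStats(m);return [(S[i],C[i],np.argwhere(L==i)[:,::-1].astype(float)) for i in range(1,n) if S[i][4]>12]
E
python3 - <<'E'
from h import *
s,st,s2,t2=pickle.load(open('w10.pkl','rb'))
for n,q,p in(('wrist',s,st),('scene',s2,None),('top',t2,None)):
    for k in('red','orange','blue'):
        for S,C,P in comps(q,k):print(n,k,S,C.round(1),world(q,[C],.042 if k=='blue' else .02 if k=='orange' else .1,p).round(4))
E
```

```text
wrist orange [  63  181   84   47 1225] [104.6 204.6] [[0.5188 0.235  0.02  ]]
wrist blue [235  76  13  13 129] [240.9  81.9] [[0.606  0.0592 0.042 ]]
scene red [372 135  11  11  74] [377.1 139.9] [[0.6892 0.363  0.1   ]]
scene red [296 209   5   4  15] [298.2 210.4] [[0.7145 0.0133 0.1   ]]
scene orange [289 142  29   7 162] [303.3 145.1] [[0.5231 0.2303 0.02  ]]
scene blue [453   0   7   3  13] [456.4   0.6] [[0.3845 1.2743 0.042 ]]
scene blue [494   0  18  36 396] [505.2  17.8] [[0.5817 1.3531 0.042 ]]
scene blue [160 207  21  27 295] [169.8 220.1] [[ 0.4895 -0.2524  0.042 ]]
scene blue [187 253  30  27 354] [201.4 265.7] [[ 0.6541 -0.2677  0.042 ]]
scene blue [ 196  314   61   70 1301] [227.3 350.4] [[ 0.8673 -0.3534  0.042 ]]
scene blue [224 318   7  10  29] [227.5 322.4] [[ 0.8147 -0.3102  0.042 ]]
top red [ 97 102  14  14 136] [103.3 108. ] [[0.7284 0.3417 0.1   ]]
top red [229 119   7  15  44] [231.6 125.1] [[0.6911 0.0238 0.1   ]]
top orange [ 99 115  10  14  73] [103.5 121.5] [[0.7202 0.3713 0.02  ]]
top orange [153 200  11   9  62] [157. 205.] [[0.5011 0.2132 0.02  ]]
top orange [480 203   8   6  23] [483.8 205.5] [[ 0.5212 -0.6332  0.02  ]]
top blue [ 342   56   69   43 1257] [372.6  75.9] [[ 0.8562 -0.3389  0.042 ]]
top blue [333 142  18  32 447] [341.5 157.7] [[ 0.6317 -0.2538  0.042 ]]
```

>>> {"api": "step_arm", "payload": {
  "motion": "25 25 0 0; 50 60 0 0; 75 90 0 0; 90 108 0 0; 90 110 0 0; 90 110 0 0"
}}

```text
clock: 15.15
eef_pos: [0.5673, -0.0582, 0.1624]
eef_rot: [0.994, -0.113, -0.001, -0.0]
contact_force: [0.6, 0.9, 0.7]
opening: 0.088
```

Run:
```python
from cell import ctrl
from h import *
s,st=shot(ctrl,"wrist",None);print(st["eef_pos"],yaw(st),st["dq"].round(2));pickle.dump((s,st),open('pB.pkl','wb'))
print([(S,C.round(1)) for S,C,P in comps(s,'red')])
```

```text
[ 0.56734324 -0.05821329  0.16239447] -12.958552493224593 [ 0.03 -0.02  0.02  0.    0.    0.  ]
[(array([92, 35, 10,  5, 31], dtype=int32), array([96.5, 36.6])), (array([89, 48, 20, 11, 95], dtype=int32), array([100. ,  53.6])), (array([100,  60,   9,  32, 149], dtype=int32), array([103.9,  72.1])), (array([104,  93,   5,   7,  13], dtype=int32), array([105.1,  96.9]))]
```

>>> {"api": "step_arm", "payload": {
  "motion": "0 -25 0 0; 0 -70 0 0; 0 -115 0 0; 0 -160 0 0; 0 -195 0 0; 0 -200 0 0; 0 -200 0 0"
}}

```text
clock: 15.9
eef_pos: [0.6114, 0.1391, 0.1634]
eef_rot: [0.994, -0.11, -0.0, 0.0]
contact_force: [0.0, -0.6, -0.1]
opening: 0.0875
```

Run:
```python
from cell import ctrl
from h import *
s,st=shot(ctrl,"wrist",None);print(st["eef_pos"],yaw(st),st["dq"].round(2));pickle.dump((s,st),open('pA.pkl','wb'))
print([(S,C.round(1)) for S,C,P in comps(s,'red')])
```

```text
[0.61139724 0.13909899 0.16335636] -12.665018603165157 [-0.04 -0.01  0.02 -0.01 -0.   -0.01]
[(array([371,  34,  28,  65, 676], dtype=int32), array([381.3,  61.4]))]
```

Run:
```python
from h import *
for f,(x0,x1,y0,y1) in(('pB',(96,116,82,104)),('pA',(362,392,84,104))):
    s,st=pickle.load(open(f+'.pkl','rb'));im=s["image"].astype(int)
    print(f,x0,y0)
    d=(im[:,:,0]-im[:,:,1])[y0:y1,x0:x1]
    for i,r in enumerate(d):print(y0+i,' '.join('%3d'%v for v in r))
```

```text
pB 96 82
82 -11 -11 -12 -15 -15  70 138 143 139 139 139 141 139 107  50  24  -5 -12 -12 -10
83 -11 -10 -12 -13 -15  56 137 142 139 138 140 140 140 114  49  27   1 -12 -11 -12
84 -12 -11 -13 -12 -15  39 136 145 141 139 140 141 143 124  52  30   6 -10 -12 -11
85 -11  -9 -11 -12 -16  22 135 144 141 139 141 141 141 129  60  32   6 -12 -12 -11
86  -9 -12 -11 -12 -16  12 135 146 141 139 139 140 142 132  68  36   9 -11 -11 -13
87 -10  -9 -10 -11 -16  -6 125 145 140 139 139 138 140 131  73  39   8 -12 -12 -11
88  -9 -10 -11 -11 -16 -13 109 145 141 137 140 141 143 133  80  41   8 -11 -11 -11
89 -11 -11 -11 -11 -16 -15  99 145 142 139 141 141 142 134  89  45  13  -9 -12  -9
90 -12  -9 -10 -11 -16 -16  82 144 142 141 141 140 140 135  97  44  15  -7 -11 -11
91 -11 -10 -11 -11 -13 -16  63 144 143 140 138 138 141 136 102  46  18  -5 -11 -10
92 -11 -11 -10 -11 -13 -15  46 143 143 138 139 139 139 138 112  50  22   0 -11 -10
93 -10 -11 -10 -11 -13 -15  32 141 147 140 140 141 142 143 119  56  28   1 -12 -10
94 -10 -11 -10 -11 -13 -16  20 138 145 139 138 140 142 142 122  60  31   4 -12 -11
95 -11 -10 -
[... 2512 characters left out ...]
6  -5  16  47  65  72  74  78  77  81  79  79  45  -2  -9  -7  -5  -6  -5  -5  -4
99  -6  -5  -7  -6  -6  -6  -5  -6  -6  -6  -6  -3   2   6   7  11  10  10  21  20  16   6  -6  -7  -8  -4  -5  -5  -6  -7
100  -5  -5  -5  -5  -5  -6  -6  -7  -6  -6  -6  -7  -6  -8  -8  -7  -7  -7  -5  -6  -8  -6  -6  -6  -5  -6  -4  -6  -6  -5
101  -6  -5  -7  -5  -5  -7  -6  -5  -6  -6  -5  -4  -6  -6  -6  -8  -6  -6  -6  -5  -7  -6  -6  -6  -6  -6  -5  -6  -4  -6
102  -5  -6  -6  -6  -5  -6  -5  -6  -6  -5  -5  -5  -6  -6  -6  -7  -6  -6  -5  -7  -6  -4  -5  -5  -6  -5  -5  -7  -5  -7
103  -6  -4  -6  -7  -6  -6  -5  -5  -7  -5  -6  -6  -4  -5  -6  -5  -4  -6  -6  -5  -5  -5  -5  -6  -6  -6  -5  -5  -3  -6
```

```bash
cat > tri.py <<'E'
from h import *
B=pickle.load(open('pB.pkl','rb'));A=pickle.load(open('pA.pkl','rb'))
n=np.array([np.sin(np.radians(12.9)),np.cos(np.radians(12.9)),0])*.003
f=lambda X:np.r_[project(B[0],X+n,B[1])[0]-[102.9,100.0],project(A[0],X-n,A[1])[0]-[383.1,98.7]]
r=least_squares(f,[.67,.03,.1]);print('pointer top',r.x,r.fun.round(2))
u=[]
for s,st in(B,A):
    c=[(S,C) for S,C,P in comps(s,'blue') if 30<S[4]<300];print(c,[world(s,[C],.042,st).round(4) for S,C in c]);u.append(c)
if all(len(c)==1 for c in u):
    f=lambda X:np.r_[project(B[0],X,B[1])[0]-u[0][0][1],project(A[0],X,A[1])[0]-u[1][0][1]]
    r=least_squares(f,[.6,.06,.05]);print('sample',r.x,r.fun.round(2))
st=A[1]
print(plan(st,(.485,.191,.12),52))
E
python3 tri.py
```

```text
pointer top [0.67333224 0.02998577 0.09476756] [-0.   -0.01 -0.    0.01]
[(array([123, 173,  11,  11,  93], dtype=int32), array([128.1827957 , 178.20430108]))] [array([[0.6057, 0.0596, 0.042 ]])]
[(array([330, 172,  12,  11, 102], dtype=int32), array([335.39215686, 177.00980392]))] [array([[0.6056, 0.0588, 0.042 ]])]
sample [0.6058715  0.05904652 0.04307542] [-0.   -0.03  0.    0.03]
(array([-134.7,  -22.9,   43.5]), np.float64(-64.7))
```

>>> {"api": "step_arm", "payload": {
  "motion": "-15 -3 5 -8; -35 -6 10 -16; -55 -9 15 -24; -75 -13 20 -32; -95 -16 25 -40; -115 -20 30 -48; -128 -22 35 -56; -135 -23 40 -64"
}}

```text
clock: 16.75
eef_pos: [0.4842, 0.1885, 0.1236]
eef_rot: [0.901, 0.434, -0.001, -0.0]
contact_force: [0.5, 0.2, 0.1]
opening: 0.0877
```

>>> {"api": "step_arm", "payload": {
  "motion": "0 0 0 0; 0 0 0 0; 0 0 0 0"
}}

```text
clock: 17.05
eef_pos: [0.4865, 0.1891, 0.1242]
eef_rot: [0.903, 0.43, 0.0, 0.0]
contact_force: [0.5, -0.4, 0.3]
opening: 0.0879
```

```bash
cat > loupe.py <<'E'
from h import *
def loupe(s,st,z=.020):
    c=max(comps(s,'orange'),key=lambda c:c[0][4]);X=world(s,c[2],z,st);print('handle',c[0],rectpose(X))
    im=s["image"].astype(int).max(2);h=np.zeros(im.shape,np.uint8);h[im<55]=1
    n,L,S,C=cv2.connectedComponentsWithStats(h)
    for i in range(1,n):
        if S[i][4]>150: print('dark',S[i],C[i].round(1),world(s,[C[i]],.012,st).round(4))
E
python3 - <<'E'
from cell import ctrl
from loupe import *
s,st=shot(ctrl,"wrist",None);print(st["eef_pos"],yaw(st),st["dq"].round(2));pickle.dump((s,st),open('L1.pkl','wb'))
loupe(s,st)
E
```

```text
[0.48652033 0.18912263 0.12417262] 50.92246059373845 [ 0.    0.   -0.    0.   -0.   -0.01]
handle [ 237   77   20  107 2043] (array([517.9, 237.3]), 50.9, 91.8, 16.6)
dark [ 131  229   50   70 1373] [161.9 270. ] [[0.3588 0.1839 0.012 ]]
dark [ 326  229   44   73 1349] [343.7 269.7] [[0.5066 0.064  0.012 ]]
dark [    0   265   512   119 12094] [114.7 341.9] [[0.2494 0.1508 0.012 ]]
dark [ 376  267  136   98 5115] [446.5 305.5] [[ 0.5704 -0.048   0.012 ]]
dark [461 341  51  15 275] [492.3 350.6] [[ 0.584  -0.1445  0.012 ]]
```

```bash
cat >> loupe.py <<'E'
def lens(s,st,c0,z,r=.0315,span=.006,z_in=None):
    "grid search for the dark rim: centre of the darkest ring of radius r at height z"
    g=s["image"].max(2).astype(np.float32);t=np.linspace(0,2*np.pi,120);best=[]
    for dx in np.arange(-span,span+1e-9,.0005):
        for dy in np.arange(-span,span+1e-9,.0005):
            X=np.c_[c0[0]+dx+r*np.cos(t),c0[1]+dy+r*np.sin(t),0*t+z];p=project(s,X,st)
            ok=(p[:,1]>=0)&(p[:,1]<383)&(p[:,0]>=0)&(p[:,0]<511)
            v=cv2.remap(g,p[ok,0].astype(np.float32)[None],p[ok,1].astype(np.float32)[None],cv2.INTER_LINEAR)
            best.append((np.minimum(v,130).mean(),c0[0]+dx,c0[1]+dy,ok.sum()))
    best.sort();return np.mean(best[:5],axis=0).round(4)
E
python3 - <<'E'
from loupe import *
s,st=pickle.load(open('L1.pkl','rb'))
for r in(.029,.030,.031,.032):print(r,lens(s,st,(.5725,.303),.012,r))
S,C,P=max(comps(s,'orange'),key=lambda c:c[0][4])
# handle axis in tool coords: mid column near/far
M=Ro.from_quat(st["eef_rot"]).as_matrix()
for y in(80,100,130,160,180):
    q=P[P[:,1]==y];print(y,q[:,0].min(),q[:,0].max(),((world(s,[[q[:,0].min()-.5,y],[q[:,0].max()+.5,y]],.02,st)-st["eef_pos"])@M*1e3)[:,:2].round(1).tolist())
E
```

```text
0.029 [70.3861  0.5732  0.3041 88.4   ]
0.03 [64.8675  0.5743  0.3037 86.2   ]
0.031 [70.6058  0.5729  0.3033 87.8   ]
0.032 [77.0839  0.573   0.3044 84.4   ]
80 237.0 256.0 [[100.7, -14.4], [100.7, 2.4]]
100 237.0 256.0 [[84.5, -14.7], [84.5, 2.4]]
130 238.0 256.0 [[59.3, -14.2], [59.3, 2.5]]
160 238.0 256.0 [[32.7, -14.6], [32.7, 2.6]]
180 238.0 256.0 [[14.1, -14.8], [14.1, 2.6]]
```

>>> {"api": "step_arm", "payload": {
  "motion": "25 -2 20 0; 55 -4 50 0; 72 -5 80 0; 73 -5 102 0; 73 -5 114 0; 73 -5 119 0; 73 -5 120 0; 73 -5 120 0"
}}

```text
clock: 17.9
eef_pos: [0.5283, 0.2496, 0.0047]
eef_rot: [0.902, 0.431, 0.001, 0.0]
contact_force: [-0.4, 0.5, -0.2]
opening: 0.0882
```

>>> {"api": "step_arm", "payload": {
  "motion": "0 0 0 0; 0 0 0 0; 0 0 0 0; 0 0 0 0; 0 0 0 0; 0 0 0 0; 0 0 0 0; 0 0 0 0",
  "grip": -1
}}

```text
clock: 18.7
eef_pos: [0.5277, 0.2496, 0.0037]
eef_rot: [0.902, 0.432, -0.0, 0.0]
contact_force: [-0.1, -0.5, 0.1]
opening: 0.0272
```

>>> {"api": "step_arm", "payload": {
  "motion": "0 0 0 0; 0 0 0 0; 0 0 0 0"
}}

```text
clock: 19.0
eef_pos: [0.5278, 0.2497, 0.0037]
eef_rot: [0.902, 0.432, 0.0, 0.0]
contact_force: [0.2, -0.2, -1.3]
opening: 0.0175
```

Run:
```python
from cell import ctrl
from loupe import *
s,st=shot(ctrl,"wrist",None);print(st["eef_pos"],yaw(st),st["opening"],st["dq"].round(2),st["contact_force"]);pickle.dump((s,st),open('L2.pkl','wb'))
M=Ro.from_quat(st["eef_rot"]).as_matrix();c=st["eef_pos"]+M@[.072,0,0]
for r in(.029,.030,.031):
    v=lens(s,st,c[:2],.012,r);print(r,v,((np.r_[v[1:3],.012]-st["eef_pos"])@M*1e3).round(1))
```

```text
[0.52777957 0.2496561  0.0037371 ] 51.13984721751688 0.017548979130766727 [ 0.  0.  0.  0. -0.  0.] [ 0.17103352 -0.24205032 -1.34061393]
0.029 [ 75.469    0.5725   0.3049 120.    ] [71.1  0.2 -8.3]
0.03 [ 74.4963   0.5736   0.3044 120.    ] [71.4  1.3 -8.3]
0.031 [ 78.2507   0.5726   0.3063 120.    ] [72.2 -0.6 -8.3]
```

>>> {"api": "step_arm", "payload": {
  "motion": "0 0 -4 0; 0 0 -12 0; 0 0 -28 0; 0 0 -50 0; 0 0 -75 0; 0 0 -95 0; 0 0 -108 0; 0 0 -112 0"
}}

```text
clock: 19.85
eef_pos: [0.5287, 0.2501, 0.1181]
eef_rot: [0.902, 0.432, 0.002, 0.0]
contact_force: [-0.3, 0.1, -1.8]
opening: 0.0178
```

Run:
```python
from cell import ctrl
from h import *
st=ctrl.state();print(st["eef_pos"],yaw(st),st["opening"],st["contact_force"],st["moment"]);print(plan(st,(.5613,.002,.115),51.1))
```

```text
[0.52869913 0.25009511 0.11811456] 51.13643942425619 0.017846458475701564 [-0.25702952  0.07714513 -1.80003229] [-0.01118543 -0.03106747  0.01638481]
(array([-172.7,  181.1,    2.9]), np.float64(0.0))
```

>>> {"api": "step_arm", "payload": {
  "motion": "-8 8 0 0; -26 27 0 0; -50 52 0 0; -76 80 0 0; -102 107 0 0; -128 134 0 0; -148 155 0 0; -162 170 0 0"
}}

```text
clock: 20.65
eef_pos: [0.5574, 0.0141, 0.1145]
eef_rot: [0.902, 0.431, -0.001, -0.0]
contact_force: [0.8, 0.3, -1.6]
opening: 0.0178
```

>>> {"api": "step_arm", "payload": {
  "motion": "-6 6 0 0; -9 9 0 0; -10 10.5 0 0; -10 10.5 0 0; -10 10.5 0 0; -10 10.5 0 0"
}}

```text
clock: 21.25
eef_pos: [0.5603, 0.0032, 0.1158]
eef_rot: [0.902, 0.432, -0.0, -0.0]
contact_force: [-0.3, -0.0, -0.8]
opening: 0.018
```

```bash
cat > chk.py <<'E'
from cell import ctrl
from loupe import *
import sys
s,st=shot(ctrl,"wrist",None);z=st["eef_pos"][2]
print(st["eef_pos"],yaw(st),st["opening"],st["dq"].round(3));pickle.dump((s,st),open(sys.argv[1]+'.pkl','wb'))
M=Ro.from_quat(st["eef_rot"]).as_matrix();print('tool z axis',M[:,2].round(4));c=st["eef_pos"]+M@[.072,0,0];zt=z+.0083
for r in(.029,.030,.031):
    v=lens(s,st,c[:2],zt,r);print(r,v,((np.r_[v[1:3],zt]-st["eef_pos"])@M*1e3).round(1))
print('blue',[(S[4],C.round(1),world(s,[C],.042,st).round(4)) for S,C,P in comps(s,'blue')])
print('to go',plan(st,(*(np.array([.6066,.0580])-c[:2]+st["eef_pos"][:2]),.0899)))
E
python3 chk.py F1
```

```text
[0.56030618 0.00319389 0.11577745] 51.19673708721975 0.01802237467386577 [-0.004  0.001 -0.001  0.     0.    -0.001]
tool z axis [-0.e+00  1.e-04 -1.e+00]
0.029 [8.02764e+01 6.05500e-01 5.87000e-02 1.20000e+02] [71.6  0.4 -8.3]
0.03 [7.99103e+01 6.06400e-01 5.86000e-02 1.20000e+02] [72.1  1.2 -8.3]
0.031 [8.36028e+01 6.04900e-01 5.90000e-02 1.20000e+02] [71.4 -0.2 -8.3]
blue [(np.int32(44), array([471. , 294.3]), array([[ 0.6647, -0.1958,  0.042 ]])), (np.int32(830), array([444.4, 340. ]), array([[ 0.6195, -0.2278,  0.042 ]]))]
to go (array([-0.3,  1.7, 25.9]), 0)
```

>>> {"api": "step_arm", "payload": {
  "motion": "0 1 3 0; 0 1.7 8 0; 0 1.7 14 0; 0 1.7 20 0; 0 1.7 24 0; 0 1.7 26 0; 0 1.7 26 0; 0 1.7 26 0"
}}

```text
clock: 22.1
eef_pos: [0.5618, 0.0014, 0.0898]
eef_rot: [0.902, 0.432, 0.0, 0.0]
contact_force: [-0.8, -0.1, -0.9]
opening: 0.0176
```

```bash
python3 chk.py F2
python3 - <<'E'
from cell import ctrl
from h import *
s,st=pickle.load(open('F2.pkl','rb'));s2,_=shot(ctrl,"scene")
pickle.dump(s2,open('F2s.pkl','wb'))
a=cv2.resize(s["image"][60:260,140:360],(440,400),interpolation=cv2.INTER_CUBIC)
c=project(s2,[[.62,.04,.08]])[0].astype(int)
b=cv2.resize(s2["image"][c[1]-45:c[1]+35,c[0]-36:c[0]+36],(360,400),interpolation=cv2.INTER_CUBIC)
cv2.imwrite('pics/f2.png',np.hstack([a,b])[:,:,::-1]);print(c)
E
```

```text
[0.56178436 0.00137576 0.08981405] 51.13095638600434 0.017624025142787214 [-0.001 -0.005 -0.002 -0.     0.     0.002]
tool z axis [ 1.e-04  0.e+00 -1.e+00]
0.029 [7.9535e+01 6.0710e-01 5.6800e-02 1.2000e+02] [71.6  0.5 -8.3]
0.03 [7.92173e+01 6.08000e-01 5.67000e-02 1.20000e+02] [72.1  1.3 -8.3]
0.031 [8.31738e+01 6.06500e-01 5.74000e-02 1.20000e+02] [71.7 -0.3 -8.3]
blue [(np.int32(549), array([449.8, 357.2]), array([[ 0.6145, -0.2189,  0.042 ]]))]
to go (array([ 0.2, -0.6, -0.1]), 0)
[280 186]
```

View pics/f2.png

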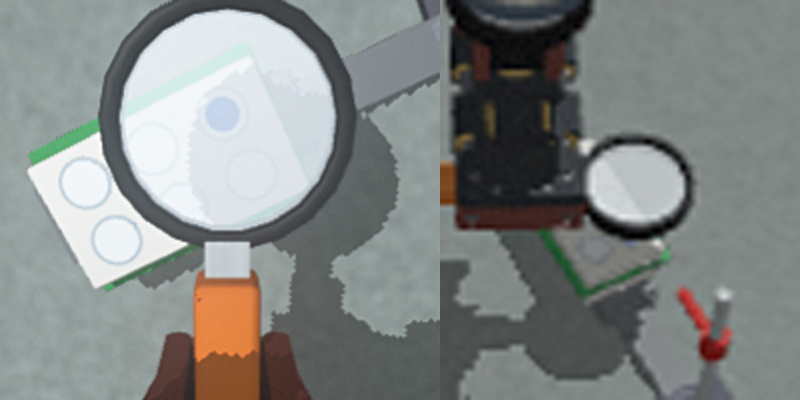

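The sample shows through the lens at (223,113), near the lens centre at (228,120), clear of the plates and the pointer. I'll compute the remaining offset.

Run:
```python
from h import *
s,st=pickle.load(open('F2.pkl','rb'));M=Ro.from_quat(st["eef_rot"]).as_matrix();z=st["eef_pos"][2]
W=lambda p,zz:world(s,[(np.array(p)+.5)/2-.5+[140,60]],zz,st)[0]
q=W((223,113),.042);print('sample',q,'tool',((q-st["eef_pos"])@M*1e3).round(1))
for zz in(z+.0083,z+.0023):
    l=W((228.3,120),zz);print('lens',l,'tool',((l-st["eef_pos"])@M*1e3).round(1))
print('expected sample px',(project(s,[[.6066,.058,.042]],st)[0]-[140,60])*2)
```

```text
sample [0.60612932 0.0592871  0.042     ] tool [72.9 -1.8 47.8]
lens [0.60747167 0.05844064 0.09811405] tool [73.1 -0.2 -8.3]
lens [0.60732239 0.05821521 0.09211405] tool [72.8 -0.2 -2.3]
expected sample px [225.93650934 114.62303018]
```

>>> {"api": "step_arm", "payload": {
  "motion": "0 -0.6 0 0; 0 -1.2 0 0; 0 -1.2 0 0; 0 -1.2 0 0; 0 -1.2 0 0; 0 -1.2 0 0; 0 -1.2 0 0; 0 -1.2 0 0"
}}

```text
clock: 23.0
eef_pos: [0.5608, 0.0021, 0.0898]
eef_rot: [0.902, 0.432, 0.0, 0.0]
contact_force: [-0.0, 0.2, -1.8]
opening: 0.0176
```

```bash
python3 chk.py F3
python3 - <<'E'
from cell import ctrl
from h import *
a=pickle.load(open('s0.pkl','rb'));s,_=shot(ctrl,'scene');
for n,q in(('0',a['scene']),('end',s)): print(n,[(S.tolist(),C.round(1)) for S,C,P in comps(q,'red') if 200<C[0]<420])
# bystanders: image change around their places (scene view)
for n,X in(('dish',(.388,.044,.01)),('jar',(.55,-.413,.03)),('bottle',(.69,.31,.05))):
    u,v=project(s,[X])[0].astype(int);d=np.abs(s["image"][v-8:v+9,u-8:u+9].astype(int)-a['scene']["image"][v-8:v+9,u-8:u+9]);print(n,d.mean().round(2))
E
```

```text
[0.56079617 0.00214964 0.08978076] 51.134197051976095 0.01762940906947074 [ 0.001  0.002 -0.001  0.    -0.     0.   ]
tool z axis [ 0.  0. -1.]
0.029 [7.9296e+01 6.0610e-01 5.7600e-02 1.2000e+02] [71.6  0.5 -8.3]
0.03 [7.89936e+01 6.07000e-01 5.75000e-02 1.20000e+02] [72.1  1.2 -8.3]
0.031 [8.29414e+01 6.05500e-01 5.82000e-02 1.20000e+02] [71.7 -0.4 -8.3]
blue [(np.int32(502), array([450.1, 357.5]), array([[ 0.6136, -0.2185,  0.042 ]]))]
to go (array([ 0.2,  0.6, -0.1]), 0)
0 [([372, 135, 11, 9, 69], array([377.4, 139.1]))]
end [([372, 135, 11, 11, 75], array([377. , 139.8])), ([296, 208, 5, 5, 17], array([298.2, 210.2]))]
dish 9.62
jar 10.11
bottle 7.56
```

```bash
python3 -c "
from cell import ctrl
print(ctrl.close_job())"
```

```text
the job is handed in; nothing more can be done
None
```

I handed the job in at about 23 s, with the loupe still held over the blue sample. No verdict came back, so what follows rests on my own checks.

- **Stack:** The green sheet lies on the lower plate, about 1 mm off along its length and within about 0.5 mm across. The sample plate lies on the sheet with its wells upward. The last view showed its edges parallel with even green borders. I estimate it is within about 1 mm of the lower plate.
- **Loupe:** It is gripped by the orange handle about 72 mm from the lens centre. It did not shift in the gripper during the lift, and the arm was still and vertical at the end. The lens centre is at about z = 92.1 mm. I measured the pointer's middle at 92 to 93 mm, give or take about 1 mm.
- **Centring:** Two estimates disagreed before the last shift. The camera view asked for 1.6 mm sideways and the tool position asked for 0.6 mm. I moved 1.2 mm, so about 0.5 mm of error may remain.
- **Pointer and bystanders:** The arm never came near the pointer, bottle, jar or dish. My check did not settle whether they stayed put:
  - The pointer was not detected in the starting picture, so it could only be compared from the stack check to the end, where it was unchanged.
  - The picture differences around the bottle, jar and dish were not zero (8 to 10 grey levels). I took that to be lighting and shadow, but did not confirm it.

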